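Index the glazing carousel to the next pot

ROBOT

A 6-joint arm with a two-finger parallel gripper is mounted at the origin on a cart in front of the work surface, level with it; the furniture and walls round the work are solid. World frame = base frame: x ahead of the robot, y to its left, z up, the work surface at z = 0. Lengths are in m, angles in rad, forces in N, time in s.
With the tool pointing down it reaches from about 0.425 to 1.125 m from the base axis. Payload 14.9 kg.
Tool frame: the origin (TCP) lies midway between the tips of the shut fingers; the grasp point (between the pads) lies 19 mm behind it; z points along the fingers, y is the line along which they close (so a half turn about z gives the same grasp; the last joint's range is limited). The gripper opens to 91 mm and grips with 3 to 60 N. Pads are 32 mm wide; open, the fingers measure 118 mm over their backs; the gripper's body (76 mm by 178 mm) begins 60 mm behind the grasp point.
Start: joints at [-1.343, 0.379, 1.734, -0, 1.028, -0.033], TCP at [0.18, -0.676, 0.214] pointing down, gripper open.
Joint ranges: [-2.77, 2.77], [-0.74, 2.19], [0, 2.66], [-1.06, 4.2], [0.31, 2.87], [-3.08, 3.08]. Speed limits (rad/s): [1.89, 1.89, 2.39, 3.14, 3.14, 3.14].

INTERFACE

Orientations are given as a unit quaternion [x, y, z, w].
In Python, from station import env gives the robot as it stands. The module is installed in compiled form; this text tells all that it offers.
- The arm moves only by the tool play_rows, never from a script. Its argument "series" is text: rows parted by semicolons, each of 7 numbers parted by spaces: the shift along the tool's x, y, z in mm, then the turn, a rotation vector about the tool's x, y, z in degrees, then the finger opening in mm, from 0 to 91.2. In form: tx ty tz ax ay az hand; .... A call has 1 to 10 rows; each row is the pose to reach, as a shift and turn from the pose commanded when the call began, along the tool's axes at that moment; what a row does not reach only later rows make up. A row lasts 1/12 s, in which the tool goes at most 41.7 mm and 7.16 degrees, less where a joint would pass 70% of its speed; a pose out of reach is approached as far as the arm can. A call with a gripper value outside its range is refused whole. The fingers move at their own pace and stop on an object; "squeeze" is the grip in N (left out, the last holds). Time passes only in rows, so rows that repeat a pose let the fingers close. It gives the time, the measured TCP pose, the force, the opening and the grip force at its end, in the units of the state.
- env.get_state(): the state, without advancing time (a new reading comes with each control period).
- env.snapshot(name): name is "scene" or "top" or "wrist"; returns the picture (480x640x3 uint8, red, green, blue); there is no depth.
- env.camera_info(name): a dict with "K" (3x3 intrinsics, pixels), "k1" (the pictures are not rectified: a ray, as slopes to the right and down, at radius r is drawn at 1 + k1 r^2 times it, then the intrinsics apply), "cam_to_world" (4x4, takes a point from camera to world coordinates). Camera axes: x right, y down, z forward; pixel columns grow to the right and rows downward; lengths in m; the calibration is good to about 2 mm. A picture is of the moment at which its call begins: read the wrist's pose just before it. camera_info takes no time and is no camera call; for the wrist camera it gives the pose at the moment of the call.
- env.job_done(): hands the job in; it is judged then, once.
The state is a dict: "time_s": time; "joints": joint angles; "qvel": joint speeds; "tau": joint torques, N m; "tcp_pos": TCP position; "tcp_rot": TCP orientation; "contact_force": force on the tool from outside, world axes, zero at the start; "torque": the same for the moment, N m; "gripper_width": finger opening in m; "finger_force": force on a finger pad.
Only numpy, scipy, OpenCV 4.12 (cv2) and the standard library are available. Lean on these libraries where they do the work, as an engineer would, in place of code of your own. Each camera call takes 0.05 s, during which the arm holds its last target. There are 200 camera calls.

TASK

On the carousel that carries the jars and pots, the tall jar at the brass pointer is finished. Turn that carousel one click anticlockwise (seen from above), so that the squat round-bellied jar comes to the pointer and the table rests in its detent there, then let go. Do not turn the other carousel, the one with the small brown cones.

Things in the scene. Friction and masses are not known exactly. Their poses are not given: they have to be found in the camera images.
- carousel (a joint): angle (rad) of the jar carousel: plywood table, 190 mm across, upright axis, six stations 60 degrees apart, 66 mm out. Grows anticlockwise from above. A sprung roller detents it at each multiple of 1.047 rad; starts at 0. Leaving one takes about 0.12 N m; past half-way the spring pulls on to the next detent and centres it once let go. Jars are fixed to it, tops at most 108 mm above the bench
- carousel_handle (a point): centre of the jar carousel's T-bar handle, on the table's axis, 147 mm above the bench. Pale wood bar, 70 mm long (this point's x), 16 mm thick (y), 32 mm high (z), on an 18 mm steel post. It turns with the table; at the start its x axis points straight away from the brass pointer. Free beside and below it down to the jars' tops, 23 mm under the bar
- carousel_pointer (a point): tip of the jar carousel's brass pointer, on its fixed foot, outside the rim on the robot's side: 104 mm from the axis, 68 mm above the bench; does not turn. At joint 0 the tall jar (61 mm wide, 66 tall) is at it, at +1.047 the squat round-bellied jar (53 wide, 44 tall), which starts one station clockwise of it; a tub (64 wide, 66 tall) starts one station anticlockwise
- cone_stand (a joint): angle (rad) of the other carousel, of the same make, size and handle, which carries only three small brown cones (about 34 mm wide); it stands in its detent at 0 and is to stay there

How it is judged:
By the outcome, as a careful person would: the job done as asked, in the order asked, and still so for the second after the job is handed in, with the robot touching nothing.
It also fails if it takes over 32 s, if anything falls off the work surface, if the arm or the gripper's body presses on something with over 40 N, if the wrist force passes 120 N, or if a joint passes its speed limit or range.

## Working session

There is one attempt and no reset: what is moved stays moved. The work goes in short steps, Python scripts to look and compute and a tool call to move; the robot and the scene stay as the last step left them, time stands still between calls to the robot, and variables do not carry over. Pictures are saved under pics/ and viewed, at most 10 in all, crops included, and the job is handed in when it is done.

Besides the shell and the picture viewer there is one more tool, called by a JSON object that holds its "method" and its "body", one argument or row to a line. play_rows: Moves the arm, as the interface text tells. Its arguments: {"type":"object","properties":{"series":{"type":"string"},"squeeze":{"type":"number"}},"required":["series"]}

```bash
mkdir -p pics
python3 - <<'E'
from station import env
import cv2,numpy as np
s=env.get_state();print(s['time_s'],s['tcp_pos'],s['tcp_rot'])
for n in("scene","top"):
    cv2.imwrite(f"pics/{n}0.png",env.snapshot(n)[:,:,::-1]);c=env.camera_info(n);print(n,c['K'],c['k1'],np.round(c['cam_to_world'],3))
E
```

```text
0.0 [ 0.1803764  -0.67594864  0.21328278] [ 9.91511070e-01  1.30021154e-01 -6.26666244e-05 -5.42178866e-04]
scene [[446.02713729   0.         321.77252011]
 [  0.         446.02713729 246.00363641]
 [  0.           0.           1.        ]] -0.07105375779378853 [[ 0.586  0.427 -0.688  1.099]
 [ 0.81  -0.312  0.496 -0.289]
 [-0.003 -0.848 -0.529  0.565]
 [ 0.     0.     0.     1.   ]]
top [[539.58916763   0.         331.82257977]
 [  0.         539.58916763 235.58642206]
 [  0.           0.           1.        ]] -0.09610286677217501 [[ 0.017 -0.99   0.139  0.392]
 [-0.996 -0.029 -0.082  0.19 ]
 [ 0.085 -0.137 -0.987  0.937]
 [ 0.     0.     0.     1.   ]]
```

View pics/top0.png

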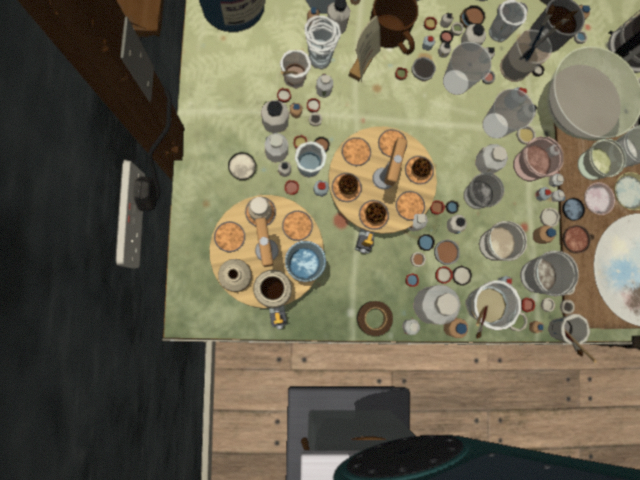

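View pics/scene0.png

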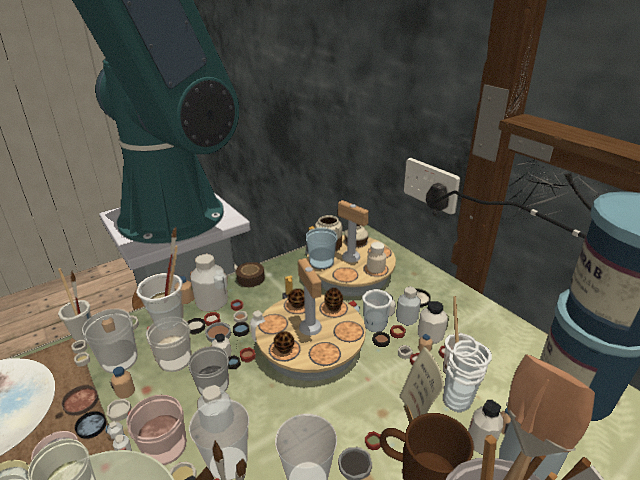

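The top view shows the jar carousel at left (plate about (267,250)), with its T-bar running from about (262,220) to (267,266) and the pointer at (279,317). The cone stand is at (383,180).

```bash
cat > h.py <<'E'
import numpy as np,cv2
from station import env
def ray(c,uv):
    d=cv2.undistortPoints(np.array([[uv]],float),c['K'],np.array([c['k1'],0,0,0.]))[0,0] if 0 else None
    K=c['K'];y=np.array([(uv[0]-K[0,2])/K[0,0],(uv[1]-K[1,2])/K[1,1]]);x=y.copy()
    for _ in range(20): x=y/(1+c['k1']*(x@x))
    T=np.array(c['cam_to_world']);return T[:3,3],T[:3,:3]@np.array([x[0],x[1],1])
def onz(c,uv,z):
    o,d=ray(c,uv);return o+d*(z-o[2])/d[2]
E
python3 - <<'E'
from h import *
im=cv2.imread('pics/top0.png');c=env.camera_info('top')
cr=cv2.resize(im[185:335,195:345],None,fx=4,fy=4,interpolation=cv2.INTER_CUBIC);cv2.imwrite('pics/crop0.png',cr)
for n,uv,z in(('bar a',(262,220),.163),('bar b',(267,266),.163),('ptr',(279,312),.068),('plate',(267,252),.05),('cone bar',(397,158),.163),('outlet',(130,215),.2)):print(n,onz(c,uv,z))
E
```

```text
bar a [0.52086544 0.22716501 0.163     ]
bar b [0.45445817 0.21773599 0.163     ]
ptr [0.38919512 0.19981346 0.068     ]
plate [0.48661259 0.22254662 0.05      ]
cone bar [0.62178454 0.02915058 0.163     ]
outlet [0.51618156 0.4057263  0.2       ]
```

View pics/crop0.png

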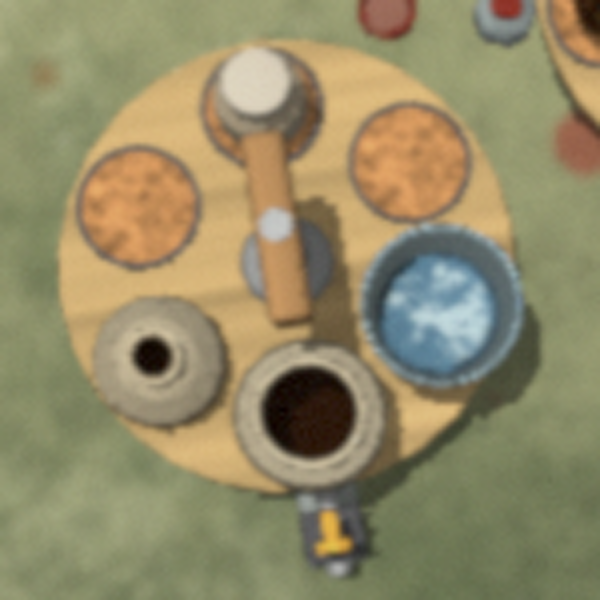

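Crop: bar-top corners are at full-image (260.5,218.7) and (267.7,265.5), the centre cap is at (264,241.5) and the pointer tip at (277,313.7). The squat jar is at lower left, next clockwise from the pointer, as described.

```bash
cat >> h.py <<'E'
from scipy.spatial.transform import Rotation as R
def rel(p,yaw=None):
    s=env.get_state();r=R.from_quat(s['tcp_rot']);x=r.apply([1,0,0])
    y=np.degrees(np.arctan2(x[1],x[0]))
    print('tool shift mm',np.round(r.inv().apply(np.array(p)-s['tcp_pos'])*1000,1),'yaw now',round(y,1),'az deg',None if yaw is None else round(-(yaw-y),1))
E
python3 - <<'E'
from h import *
c=env.camera_info('top')
a,b=onz(c,(260.5,218.7),.163),onz(c,(267.7,265.5),.163);m=onz(c,(264,241.5),.163);p=onz(c,(277,313.7),.068);w=onz(c,(172,300),0)
print(a,b,(a+b)/2,m,p,w)
d=a-b;print(np.degrees(np.arctan2(d[1],d[0])),np.linalg.norm(d)); d=m-p;print(np.degrees(np.arctan2(d[1],d[0])),np.linalg.norm(d[:2]))
rel([.18,-.676,.35]);rel([.5,-.25,.35]);rel([.488,.222,.35],11)
E
```

```text
[0.52270287 0.2293921  0.163     ] [0.45520021 0.2167622  0.163     ] [0.48895154 0.22307715 0.163     ] [0.4896352  0.22319775 0.163     ] [0.38644482 0.20291052 0.068     ] [0.40517689 0.38337194 0.        ]
10.597639901954505 0.06867403904633985
11.122500225479174 0.10516570632018672
tool shift mm [  -0.4   -0.2 -136.6] yaw now 14.9 az deg None
tool shift mm [ 418.6 -329.3 -136.3] yaw now 14.9 az deg None
tool shift mm [ 528.7 -788.5 -135.8] yaw now 14.9 az deg 3.9
```

{"method": "play_rows", "body": {
  "series": "0 0 -40 0 0 0 80; 0 0 -80 0 0 0 80; 20 -15 -115 0 0 0 80; 50 -40 -136 0 0 0 80; 80 -65 -136 0 0 0 80; 112 -90 -136 0 0 0 80; 144 -115 -136 0 0 0 80; 176 -140 -136 0 0 0 80; 208 -165 -136 0 0 0 80; 240 -190 -136 0 0 0 80"
}}

```text
time_s: 0.93
tcp_pos: [0.364, -0.429, 0.3498]
tcp_rot: [0.992, 0.13, -0.0, -0.0]
contact_force: [1.7, 0.1, -0.1]
gripper_width: 0.0798
finger_force: 0.0
```

Run:
```python
from h import *
s=env.get_state();print(s['time_s'],s['tcp_pos'],s['joints'])
rel([.5,-.25,.35]);rel([.489,.223,.35],11)
```

```text
0.9333 [ 0.36403266 -0.42900624  0.3497809 ] [-9.08598021e-01  2.00388514e-02  1.90851015e+00  6.46439641e-05
  1.21321336e+00  4.01660440e-01]
tool shift mm [ 177.5 -137.9   -0.2] yaw now 14.9 az deg None
tool shift mm [ 2.887e+02 -5.978e+02 -1.000e-01] yaw now 14.9 az deg 3.9
```

{"method": "play_rows", "body": {
  "series": "32 -25 0 0 0 0 80; 64 -50 0 0 0 0 80; 96 -75 0 0 0 0 80; 128 -100 0 0 0 0 80; 160 -130 0 0 0 0 80; 180 -160 0 0 0 0 80; 190 -200 0 0 0 0 80; 200 -240 0 0 0 0 80; 210 -279 0 0 0 0 80; 220 -318 0 0 0 0 80"
}}

```text
time_s: 1.77
tcp_pos: [0.4934, -0.065, 0.3498]
tcp_rot: [0.992, 0.13, -0.0, -0.0]
contact_force: [-0.3, 0.4, 0.5]
gripper_width: 0.0802
finger_force: 0.0
```

{"method": "play_rows", "body": {
  "series": "10 -39 0 0 0 1 80; 20 -78 0 0 0 2 80; 30 -117 0 0 0 3 80; 40 -156 0 0 0 4 80; 50 -195 0 0 0 4 80; 60 -234 0 0 0 4 80; 67 -265 0 0 0 4 80; 69 -280 0 0 0 4 80; 69 -280 0 0 0 4 80; 69 -280 0 0 0 4 80"
}}

```text
time_s: 2.6
tcp_pos: [0.4881, 0.2218, 0.3496]
tcp_rot: [0.995, 0.096, -0.0, 0.0]
contact_force: [-0.3, -1.0, 0.1]
gripper_width: 0.0803
finger_force: 0.0
```

Run:
```python
from h import *
s=env.get_state();print(s['time_s'],s['tcp_pos'],s['joints'])
c=env.camera_info('wrist');im=env.snapshot('wrist');cv2.imwrite('pics/w1.png',im[:,:,::-1])
rel([.489,.223,.131],11)
import pickle;pickle.dump(c,open('w1.pkl','wb'))
```

```text
2.6 [0.48807262 0.22179    0.34956383] [ 3.83127989e-01 -2.78240269e-02  1.95658084e+00 -1.70065819e-04
  1.21355989e+00  1.76129831e+00]
tool shift mm [  1.3  -1.8 218.6] yaw now 11.0 az deg -0.0
```

View pics/w1.png

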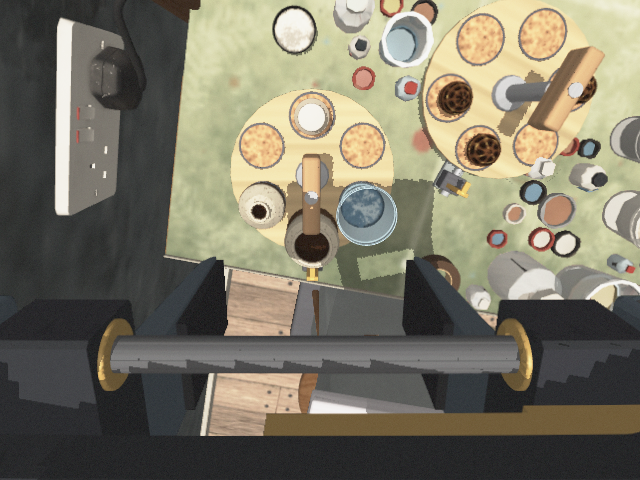

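The wrist view shows the bar aligned with the tool, centre cap at (312,195) and ends at about (312,155) and (311,234). The fingers are clear of everything.

Run:
```python
from h import *
import pickle
c=pickle.load(open('w1.pkl','rb'))
a,b,m=[onz(c,u,.163) for u in((312.5,155),(311,233.5),(312,195))];d=a-b
print(a,b,m,np.degrees(np.arctan2(d[1],d[0])),np.linalg.norm(d))
```

```text
[0.52662853 0.23153484 0.163     ] [0.45748412 0.21958527 0.163     ] [0.4923809  0.22538063 0.163     ] 9.805035450860709 0.07016937528358028
```

{"method": "play_rows", "body": {
  "series": "3 -2 30 0 0 0 80; 3 -2 65 0 0 0 80; 3 -2 100 0 0 0 80; 3 -2 135 0 0 0 80; 3 -2 165 0 0 0 80; 3 -2 185 0 0 0 80; 3 -2 200 0 0 0 80; 3 -2 210 0 0 0 80; 3 -2 217 0 0 0 80; 3 -2 217 0 0 0 80"
}}

```text
time_s: 3.48
tcp_pos: [0.4907, 0.2231, 0.1321]
tcp_rot: [0.995, 0.095, -0.001, 0.0]
contact_force: [-0.8, -0.4, -0.3]
gripper_width: 0.0798
finger_force: 0.0
```

{"method": "play_rows", "body": {
  "series": "0 0 0 0 0 0 60; 0 0 0 0 0 0 40; 0 0 0 0 0 0 20; 0 0 0 0 0 0 10; 0 0 0 0 0 0 5; 0 0 0 0 0 0 5; 0 0 0 0 0 0 5; 0 0 0 0 0 0 5; 0 0 0 0 0 0 5; 0 0 0 0 0 0 5",
  "squeeze": 20
}}

```text
time_s: 4.32
tcp_pos: [0.4909, 0.2248, 0.133]
tcp_rot: [0.995, 0.095, 0.0, -0.001]
contact_force: [-10.5, 38.9, -7.7]
gripper_width: 0.0165
finger_force: 20.5
```

{"method": "play_rows", "body": {
  "series": "0 -1 0 0 0 0 5; 0 -2 0 0 0 0 5; 0 -2 0 0 0 0 5; 0 -2 0 0 0 0 5"
}}

```text
time_s: 4.65
tcp_pos: [0.4907, 0.2256, 0.1329]
tcp_rot: [0.995, 0.095, -0.0, 0.0]
contact_force: [1.6, -4.8, 0.8]
gripper_width: 0.0159
finger_force: 21.4
```

{"method": "play_rows", "body": {
  "series": "0 0 0 0 0 -4 5; 0 0 0 0 0 -8 5; 0 0 0 0 0 -12 5; 0 0 0 0 0 -16 5; 0 0 0 0 0 -20 5; 0 0 0 0 0 -24 5; 0 0 0 0 0 -24 5"
}}

```text
time_s: 5.23
tcp_pos: [0.4906, 0.2257, 0.1329]
tcp_rot: [0.953, 0.302, -0.0, 0.0]
contact_force: [0.4, -3.1, 0.8]
gripper_width: 0.0162
finger_force: 21.4
```

{"method": "play_rows", "body": {
  "series": "0 0 0 0 0 -4 5; 0 0 0 0 0 -8 5; 0 0 0 0 0 -12 5; 0 0 0 0 0 -16 5; 0 0 0 0 0 -21 5; 0 0 0 0 0 -26 5; 0 0 0 0 0 -31 5; 0 0 0 0 0 -36 5; 0 0 0 0 0 -36 5; 0 0 0 0 0 -36 5"
}}

```text
time_s: 6.07
tcp_pos: [0.4904, 0.2259, 0.1329]
tcp_rot: [0.816, 0.579, -0.0, -0.0]
contact_force: [-3.1, -1.0, 3.4]
gripper_width: 0.0161
finger_force: 21.4
```

{"method": "play_rows", "body": {
  "series": "0 0 0 0 0 0 16; 0 0 0 0 0 0 22; 0 0 0 0 0 0 30; 0 0 0 0 0 0 40; 0 0 0 0 0 0 55; 0 0 0 0 0 0 70; 0 0 0 0 0 0 80; 0 0 0 0 0 0 80; 0 0 0 0 0 0 80; 0 0 0 0 0 0 80"
}}

```text
time_s: 6.9
tcp_pos: [0.4906, 0.2259, 0.1329]
tcp_rot: [0.814, 0.58, 0.0, -0.0]
contact_force: [0.4, 0.2, -0.3]
gripper_width: 0.0725
finger_force: 0.0
```

{"method": "play_rows", "body": {
  "series": "0 0 -10 0 0 0 85; 0 0 -30 0 0 0 85; 0 0 -60 0 0 0 85; 0 0 -95 0 0 0 85; 0 0 -130 0 0 0 85; 0 0 -165 0 0 0 85; 0 0 -195 0 0 0 85; 0 0 -215 0 0 0 85; 0 0 -215 0 0 0 85; 0 0 -215 0 0 0 85"
}}

```text
time_s: 7.73
tcp_pos: [0.4908, 0.226, 0.3495]
tcp_rot: [0.814, 0.58, 0.001, 0.0]
contact_force: [0.6, -0.9, -1.1]
gripper_width: 0.0853
finger_force: 0.0
```

Run:
```python
from h import *
s=env.get_state();print(s['time_s'],s['tcp_pos'],s['qvel'].round(3) if hasattr(s['qvel'],'round') else s['qvel'])
import pickle
c=env.camera_info('wrist');pickle.dump(c,open('w2.pkl','wb'));cv2.imwrite('pics/w2.png',env.snapshot('wrist')[:,:,::-1])
```

```text
7.7333 [0.49084881 0.22601237 0.34946874] [-0.001  0.029  0.037  0.001 -0.013  0.   ]
```

View pics/w2.png

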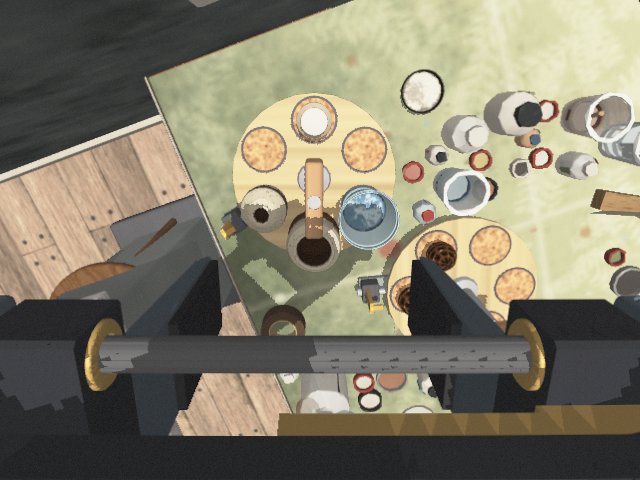

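The squat jar (262,210) is now at the pointer (230,225). The bar lies along the tool axis, so the table has turned 60°. The gripper is clear and the cone stand looks unmoved.

```bash
python3 -c "
from station import env
print(env.job_done())"
```

```text
the job is handed in; nothing more can be done
None
```

I turned the jar carousel one click anticlockwise, so the squat round-bellied jar is at the pointer. I then let go, backed the gripper clear and handed the job in at about 8 s; the cone stand was not touched.

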